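Open the punch box's combination lock and hold it up

ROBOT

A 7-joint arm with a two-finger parallel gripper is mounted at the origin on the work surface. World frame = base frame: x ahead of the robot, y to its left, z up, the work surface at z = 0. Lengths are in m, angles in rad, forces in N, time in s.
With the tool pointing down it reaches from about 0.35 to 0.9 m from the base axis. Payload 19.9 kg.
Tool frame: the origin (TCP) lies midway between the tips of the shut fingers; the grasp point (between the pads) lies env.grip_point_offset behind it (env.grip_point_offset is the distance from the TCP to the grasp point, in m); z points along the fingers, y is the line along which they close (so a half turn about z gives the same grasp; the last joint's range is limited). The gripper opens to 85 mm and grips with 20 to 120 N. Pads are 22 mm wide; open, the fingers measure 114 mm over their backs; the gripper's body (76 mm by 85 mm) begins 54 mm behind the grasp point. The pads swing forward as they close: fully open they stand 13 mm farther back than shut.
Start: joints at [1.067, 0.417, -0.01, 1.614, 0.005, 1.111, -0.053], TCP at [0.279, -0.559, 0.231] pointing down, gripper open.
Joint ranges: [-2.81, 2.81], [-0.39, 2.02], [-1.27, 1.25], [0.06, 2.57], [-1.19, 4.33], [0.19, 2], [-2.82, 2.82]. Speed limits (rad/s): [1.89, 1.89, 2.39, 2.39, 3.01, 3.01, 3.01].

INTERFACE

Orientations are given as a unit quaternion [w, x, y, z].
In Python, from workcell import telemetry, imaging, finish_job, env gives the robot as it stands. The module is installed in compiled form; this text tells all that it offers.
- The arm moves only by the tool servo_tool, never from a script. Its argument "rows" is a list that holds one entry, the list of rows, each a list of 7 numbers: the shift along the tool's x, y, z as a fraction of full scale, then the turn, a rotation vector about the tool's x, y, z as a fraction of full scale, then the finger opening in mm, from 0 to 85.4. A call has 1 to 8 rows; each row is the pose to reach, as a shift and turn from the pose commanded when the call began, along the tool's axes at that moment; what a row does not reach only later rows make up. Full scale, the value 1, is 0.4 m for a shift and 30 degrees for a turn. A row lasts 1/12 s, in which the tool goes at most 41.7 mm and 7.16 degrees, less where a joint would pass 70% of its speed; a pose out of reach is approached as far as the arm can. A call with a number of a shift or a turn outside -1 to 1 is refused whole. A call with a gripper value outside its range is refused whole. The fingers move at their own pace and stop on an object; "squeeze" is the grip in N (left out, the last holds). Time passes only in rows, so rows that repeat a pose let the fingers close. It gives the time, the measured TCP pose, the force, the opening and the grip force at its end, in the units of the state.
- telemetry.sense(): the state, without advancing time (a new reading comes with each control period).
- imaging.read_camera(name): name is "scene" or "top" or "wrist"; returns a dict with "pixels" (384x512x3 uint8, red, green, blue), "K" (3x3 intrinsics, pixels), "k1" (the pictures are not rectified: a ray, as slopes to the right and down, at radius r is drawn at 1 + k1 r^2 times it, then the intrinsics apply), "extrinsics" (4x4, takes a point from world to camera coordinates). Camera axes: x right, y up, looking along -z (the intrinsics and any distortion apply to the point x, -y, -z); pixel columns grow to the right and rows downward; lengths in m; the calibration is good to about 2 mm. A picture is of the moment at which its call begins. There is no depth.
- finish_job(): hands the job in; it is judged then, once.
The state is a dict: "clock": time; "q": joint angles; "dq": joint speeds; "effort": joint torques, N m; "tcp_pos": TCP position; "orientation": TCP orientation; "force": force on the tool from outside, world axes, zero at the start; "ft_torque": the same for the moment, N m; "gripper_width": finger opening in m; "grip_force": force on a finger pad.
Only numpy, scipy, OpenCV 4.12 (cv2) and the standard library are available. Lean on these libraries where they do the work, as an engineer would, in place of code of your own. Each camera call takes 0.05 s, during which the arm holds its last target. There are 200 camera calls.

TASK

Open the brass combination lock on the lid of the wooden punch box: turn its dial, which clicks from notch to notch, until the pointer points straight at the shackle, then pull the shackle all the way out without forcing it. Lift the opened lock off the box and finish while holding it still in the gripper, dial upward and shackle still fully out, at least 10 cm above where it lay; do not put it down, and leave everything else lying where it is.

Things in the scene. Friction and masses are not known exactly. Their poses are not given: they have to be found in the camera images.
- lock: Brass combination padlock, 0.35 to 0.55 kg, lying in a low seat on the box lid, dial up. Body 60 (x) x 66 (y) x 28 (z) mm; origin: centre of its underside. x points towards the shackle (the way it pulls out), z up. Rims 10 mm high stand round its sides and back; 1 to 2 mm play, so it slides 2 mm to the staple as the shackle is pulled. It lifts straight up once the shackle is fully out.
- dial (a joint): Dial angle about the lock's z, rad; 0 = open position: pointer along the lock's x, straight at the shackle and a raised index mark. Positive = counterclockwise from above; it starts positive and turns both ways (-1.7 to 1.7). A notch clicks every 20 deg (0.349 rad), one at 0; about 0.1 Nm between notches; let go, it settles in the nearest. The shackle is free only within 0.1 rad of 0.
- dial_bar (a point): Point on the dial's axis, half way up its grip bar, 43 mm above the lock's origin; x along the bar to the pointer, z up. Dial: disc 48 mm across, 5 mm thick, on the body's top; on it an upright bar 12 mm wide, 20 mm tall (top 10 mm above this point), from 20 mm behind the axis to 16 mm ahead, then a small low pointer nose to the disc's rim. The bar can also carry the lock.
- shackle (a joint): How far the shackle is pulled out, m: 0 locked in, 0.026 fully out (a stop). It slides against about 2.5 N and stays where it is left. Blocked while the dial is off its open notch.
- shackle_bow (a point): Middle of the cross bow of the U-shaped shackle: 9 mm steel rod along the lock's y, straight for 26 mm, 22 mm above the lid; axes as the lock's; it moves with the shackle. At the start it lies 84.5 mm along x from the lock's origin, 14 mm up. The legs are at y +22 and -22 mm (35 mm free between). Open the gripper to at most 50 mm so that a finger fits inside the bow.
- staple (a point): Centre of the fixed steel staple's eye, through which the shackle's +y leg passes: plate 5 mm thick along the lock's x, 21 mm wide, top 12 mm above this point, standing 2 mm in front of the lock's body. The leg comes clear of it when the shackle is fully out; until then it keeps the lock from being lifted.
- lock_seat (a point): Centre of the lock's seat on the lid, where the lock's origin lies at the start; 98 mm above the table (the seat plate is 8 mm thick). Fixed to the punch box; z up, x and y as the box's.
- punch_box: Fixed wooden box with brass corners, lid 268 (x) x 328 (y) mm, lid top 90 mm above the table. Origin: centre of its underside on the table. The lock seat is at x -30, y -50 mm; the lock's x points along the box's y.
- key_padlock: Bystander on the lid: small steel key padlock without a dial, 42 x 46 x 20 mm. Origin: centre of the underside.
- punch_a: Bystander on the lid: square steel punch 110 x 10 mm, lying. Origin under its middle.
- punch_b: Bystander on the lid: square steel punch 95 x 9 mm, lying. Origin under its middle.
- tin: Bystander on the lid: round flat tin, 54 mm across, 26 mm tall. Origin: centre of the underside.
- hammer: Bystander on the table: hammer, lying.
- pitch_bowl: Bystander on the table: dark steel bowl 150 mm across, 60 mm tall.
- copper_rosette: Bystander on the table: chased copper disc, 100 mm across, 12 mm tall.
- brush: Bystander on the table: bench brush, lying.
Things that resemble listed ones, but are neither listed nor needed, are in the scene too. Leave any orange or purple look-alike of the lock alone.

How it is judged:
By the outcome, as a careful person would: the job done as asked, in the order asked, and still so for the second after the job is handed in, while the arm keeps its last pose, push and grip.
It also fails if it takes over 48 s, if anything falls off the work surface, if the arm or the gripper's body presses on something with over 40 N, if the wrist force passes 120 N, or if a joint passes its speed limit or range.

## Working session

There is one attempt and no reset: what is moved stays moved. The work goes in short steps, Python scripts to look and compute and a tool call to move; the robot and the scene stay as the last step left them, time stands still between calls to the robot, and variables do not carry over. Pictures are saved under pics/ and viewed, at most 10 in all, crops included, and the job is handed in when it is done.

Besides the shell and the picture viewer there is one more tool, called after ">>>" as name([rows], argument=value, ...), one row to a line, values as JSON. servo_tool: Moves the arm, as the interface text tells. Its arguments: {"type":"object","properties":{"rows":{"type":"array"},"squeeze":{"type":"number"}},"required":["rows"]}

```bash
mkdir -p pics; cat > h.py <<'E'
import numpy as np, cv2
from workcell import telemetry, imaging, env
from scipy.spatial.transform import Rotation as R
def shot(n,f):
    d=imaging.read_camera(n); cv2.imwrite('pics/'+f+'.png',d['pixels'][:,:,::-1]); np.savez('pics/'+f+'.npz',**{k:d[k] for k in('K','k1','extrinsics')}); return d
def ray(d,u,v):
    K=np.array(d['K']);k1=float(d['k1']);E=np.array(d['extrinsics'])
    p=np.array([(u-K[0,2])/K[0,0],(v-K[1,2])/K[1,1]]);s=p.copy()
    for _ in range(30): s=p/(1+k1*(s@s))
    c=-E[:3,:3].T@E[:3,3]; return c,E[:3,:3].T@np.array([s[0],-s[1],-1])
def atz(d,u,v,z):
    c,r=ray(d,u,v); return c+r*(z-c[2])/r[2]
def proj(d,P):
    E=np.array(d['extrinsics']);c=E[:3,:3]@P+E[:3,3];s=np.array([c[0],-c[1]])/-c[2];s=s*(1+float(d['k1'])*(s@s));K=np.array(d['K']);return K[0,0]*s[0]+K[0,2],K[1,1]*s[1]+K[1,2]
E
python3 - <<'E'
from h import *
a=shot('top','t0');b=shot('scene','s0')
im=[cv2.imread('pics/%s.png'%n) for n in('t0','s0')]
cv2.imwrite('pics/both.png',cv2.resize(im[0],(800,600)))
print(telemetry.sense(),env.grip_point_offset)
E
```

```text
{'clock': 0.1, 'q': array([ 1.06649325,  0.41790176, -0.01030055,  1.61410008,  0.00469126,
        1.11066172, -0.05300897]), 'dq': array([ 0.00061522, -0.00101273,  0.00029804, -0.00203426,  0.00055161,
        0.0004214 ,  0.00097095]), 'effort': array([ 1.32815807e-03, -8.65825582e+01,  6.80096727e-01, -4.35640848e+01,
        1.91559421e-02,  4.84794611e-03, -6.28089265e-05]), 'tcp_pos': array([ 0.27889836, -0.55899249,  0.23073649]), 'orientation': array([-4.99495876e-04,  9.73346607e-01,  2.29338414e-01, -1.56853009e-04]), 'force': array([-0.43602794, -0.34715573,  0.18146176]), 'ft_torque': array([-0.00279507,  0.00569522, -0.00871182]), 'grip_force': 0.0, 'gripper_width': 0.08541843289057263} 0.0187
```

View pics/both.png

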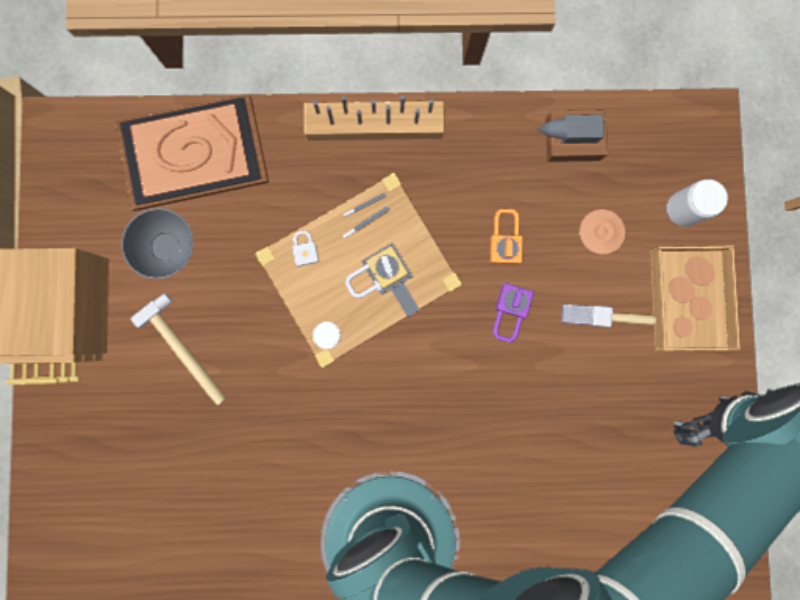

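View pics/s0.png

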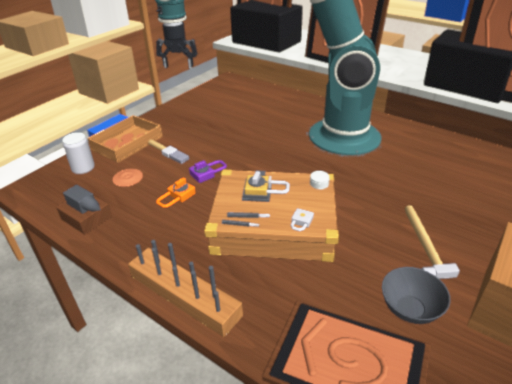

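The brass lock is on the lid at (388,268) in the enlarged top view. Possible mix-ups are the orange one at (507,245), the purple one at (513,310) and the steel key padlock at (303,248). I choose the brass one on the lid and check it in a close crop.

```bash
python3 - <<'E'
from h import *
im=cv2.imread('pics/t0.png')[110:240,155:305]
a=cv2.resize(im,None,fx=5,fy=4.6,interpolation=cv2.INTER_CUBIC)
a=cv2.resize(im,(690,598),interpolation=cv2.INTER_CUBIC)
cv2.imwrite('pics/c0.png',a)
E
```

```text
(no output)
```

View pics/c0.png

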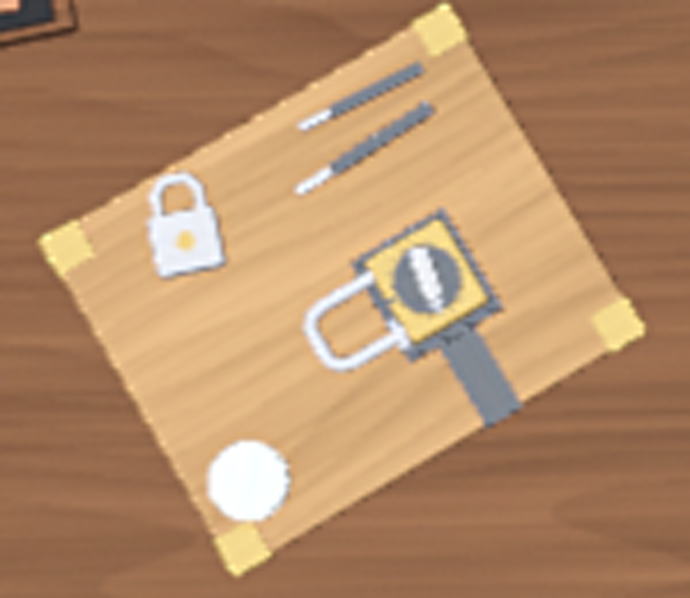

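```bash
python3 - <<'E'
from h import *
d=np.load('pics/t0.npz')
def c(u,v,z): return atz(d,155+(u+.5)/4.6-.5,110+(v+.5)/4.6-.5,z)
C=[c(*p,.09) for p in((447,3),(646,325),(236,577),(40,243))]
for p in C: print(p.round(4))
print([np.linalg.norm(C[i]-C[i-1]).round(4) for i in range(4)])
m=np.mean(C,0); y=(C[3]-C[0]+C[2]-C[1]);y/=np.linalg.norm(y);print('c',m,'y',y, 'yaw',np.degrees(np.arctan2(y[1],y[0])))
x=np.array([y[1],-y[0],0]); print('seat',m-.03*x-.05*y)
print('dial',c(427,277,.141),'bow',c(318,330,.112),'key',c(188,242,.11))
a,b=c(415,248,.151),c(437,310,.141);print('bar',np.degrees(np.arctan2(*(b-a)[1::-1])))
s=telemetry.sense();w,*v=s['orientation'];Rm=R.from_quat([*v,w]).as_matrix();print(Rm.round(3))
E
```

```text
[ 0.7673 -0.021   0.09  ]
[ 0.5377 -0.1551  0.09  ]
[0.3693 0.1305 0.09  ]
[0.6018 0.2642 0.09  ]
[np.float64(0.3298), np.float64(0.2659), np.float64(0.3316), np.float64(0.2683)]
c [0.56902492 0.05463393 0.09      ] y [-0.50486764  0.86319677  0.        ] yaw 120.32256622076629
seat [ 0.5683724  -0.00367194  0.09      ]
dial [ 0.56782007 -0.00360281  0.141     ] bow [0.53605906 0.07118606 0.112     ] key [0.59818449 0.15943366 0.11      ]
bar -161.03075974250828
[[ 0.895  0.446 -0.001]
 [ 0.446 -0.895  0.001]
 [-0.    -0.001 -1.   ]]
```

The crop shows the brass lock with the shackle to the lower left (318,330), the dial at (427,277) and the bar pointing almost down. That puts the dial at about +80° (4 notches), with the lock's x at yaw ≈ 120°. The lid sizes match. I'm moving above it.

>>> servo_tool([
  [[0.63,-0.46,0,0,0,0.1,60],[0.63,-0.46,0,0,0,0.1,60],[0.63,-0.46,0,0,0,0.1,60],[0.63,-0.46,0,0,0,0.1,60],[0.63,-0.46,0,0,0,0.1,60],[0.63,-0.46,0,0,0,0.1,60],[0.63,-0.46,0,0,0,0.1,60],[0.63,-0.46,0,0,0,0.1,60]],
])

```text
clock: 0.77
tcp_pos: [0.4243, -0.2774, 0.2313]
orientation: [-0.0, 0.979, 0.206, 0.0]
force: [1.0, -0.2, -0.4]
gripper_width: 0.06
grip_force: 0.0
```

```bash
cat >> h.py <<'E'
def to(P,yaw):
    "shift fraction and turn to reach TCP P with tool y at yaw (deg), pointing down"
    s=telemetry.sense();w,*v=s['orientation'];M=R.from_quat([*v,w]).as_matrix()
    y=np.array([np.cos(np.radians(yaw)),np.sin(np.radians(yaw)),0]);z=np.array([0,0,-1.]);G=np.c_[np.cross(y,z),y,z]
    print('t',s['clock'].__round__(2),'tcp',s['tcp_pos'].round(4),'yaw',np.degrees(np.arctan2(M[1,1],M[0,1])).round(1),'w',round(s['gripper_width'],4),'q',s['q'].round(2),'F',s['force'].round(1))
    print('shift',(M.T@(np.array(P)-s['tcp_pos'])/.4).round(4),'turn',(R.from_matrix(M.T@G).as_rotvec(degrees=True)/30).round(3))
E
python3 -c "
from h import *
to([.568,-.004,.25],-70)"
```

```text
t 0.77 tcp [ 0.4243 -0.2774  0.2313] yaw -66.2 w 0.06 q [ 0.66  0.21 -0.16  1.9   0.04  1.03 -0.67] F [ 1.  -0.2 -0.4]
shift [ 0.6044 -0.4807 -0.0459] turn [-0.001 -0.001  0.126]
```

>>> servo_tool([
  [[0.6,-0.48,-0.05,0,0,-0.8,40],[0.6,-0.48,-0.05,0,0,-0.8,40],[0.6,-0.48,-0.05,0,0,-0.8,40],[0.6,-0.48,-0.05,0,0,-0.8,40],[0.6,-0.48,-0.05,0,0,-0.8,40],[0.6,-0.48,-0.05,0,0,-0.8,40],[0.6,-0.48,-0.05,0,0,-0.8,40],[0.6,-0.48,-0.05,0,0,-0.8,40]],
])

```text
clock: 1.43
tcp_pos: [0.5672, -0.0045, 0.2515]
orientation: [-0.001, 0.914, 0.405, 0.001]
force: [-1.0, 0.0, -0.8]
gripper_width: 0.0397
grip_force: 0.0
```

>>> servo_tool([
  [[0,0,0,0,0,-1,40],[0,0,0,0,0,-1,40],[0,0,0,0,0,-1,40],[0,0,0,0,0,-1,40],[0,0,0,0,0,-1,40]],
])

```text
clock: 1.85
tcp_pos: [0.5656, -0.0103, 0.2509]
orientation: [-0.0, 0.778, 0.629, -0.0]
force: [0.0, -0.1, 1.2]
gripper_width: 0.04
grip_force: 0.0
```

>>> servo_tool([
  [[0,0,0,0,0,-1,40],[0,0,0,0,0,-1,40],[0,0,0,0,0,-1,40],[0,0,0,0,0,-1,40],[0,0,0,0,0,-1,40]],
])

```text
clock: 2.27
tcp_pos: [0.5657, -0.0104, 0.2511]
orientation: [-0.0, 0.59, 0.808, -0.0]
force: [-0.5, -0.1, -0.0]
gripper_width: 0.04
grip_force: 0.0
```

>>> servo_tool([
  [[0,0,0,0,0,-1,40],[0,0,0,0,0,-1,40],[0,0,0,0,0,-1,40],[0,0,0,0,0,-1,40],[0,0,0,0,0,-1,40]],
])

```text
clock: 2.68
tcp_pos: [0.5658, -0.0104, 0.2511]
orientation: [-0.0, 0.362, 0.932, 0.0]
force: [0.8, -1.2, 0.2]
gripper_width: 0.0399
grip_force: 0.0
```

>>> servo_tool([
  [[0,0,0,0,0,-1,40],[0,0,0,0,0,-1,40],[0,0,0,0,0,-1,40],[0,0,0,0,0,-1,40],[0,0,0,0,0,-1,40]],
])

```text
clock: 3.1
tcp_pos: [0.5657, -0.0104, 0.2511]
orientation: [-0.0, 0.109, 0.994, 0.0]
force: [0.7, 0.1, 0.9]
gripper_width: 0.04
grip_force: 0.0
```

>>> servo_tool([
  [[0,0,0,0,0,-1,40],[0,0,0,0,0,-1,40],[0,0,0,0,0,-1,40],[0,0,0,0,0,-1,40],[0,0,0,0,0,-1,40],[0,0,0,0,0,-1,40],[0,0,0,0,0,-1,40]],
])

```text
clock: 3.68
tcp_pos: [0.5658, -0.0103, 0.2512]
orientation: [-0.0, -0.149, 0.989, 0.0]
force: [0.3, 0.5, 0.1]
gripper_width: 0.0396
grip_force: 0.0
```

```bash
python3 -c "
from h import *
to([.568,-.004,.25],110)
shot('wrist','w1')
a=cv2.imread('pics/w1.png');cv2.imwrite('pics/w1b.png',cv2.resize(a,(800,600)))"
```

```text
t 3.68 tcp [ 0.5658 -0.0103  0.2512] yaw 107.1 w 0.0396 q [ 0.64  0.41 -0.86  1.72  0.34  1.17  1.55] F [0.3 0.5 0.1]
shift [-0.0099  0.0135  0.003 ] turn [ 0.    -0.    -0.097]
```

View pics/w1b.png

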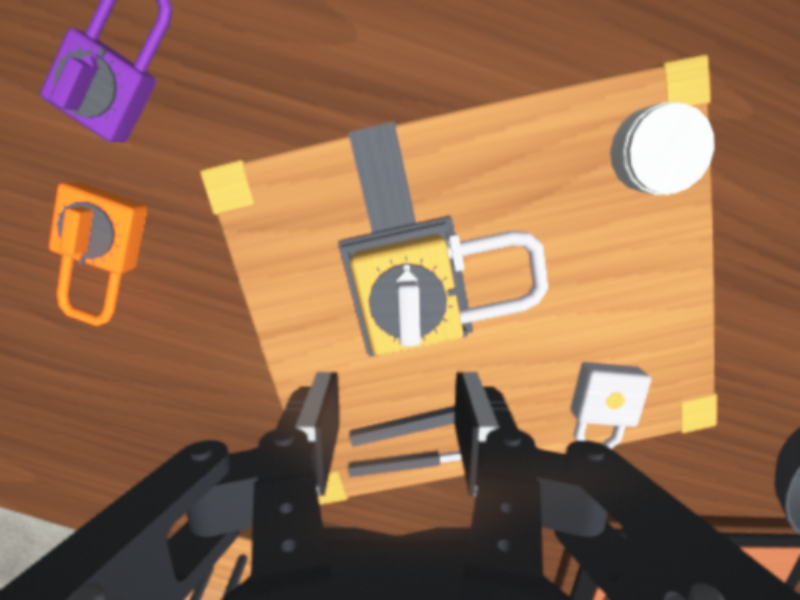

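The close view shows the brass lock with its dial disc at (408,300), pointer nose at (407,268), bow at (541,268) and the staple at (457,252). The identity is right and the pointer is about 80° counterclockwise of the shackle.

```bash
python3 - <<'E'
from h import *
d=np.load('pics/w1.npz')
def c(u,v,z): return atz(d,(u+.5)/1.5625-.5,(v+.5)/1.5625-.5,z)
print('disc',c(408,301,.131),'bow',c(541,268,.112))
q=[c(*p,.126) for p in((352,258),(446,236),(465,336),(372,356))];print(np.array(q).round(4));print('bodyc',np.mean(q,0))
n,a=c(407,267,.133),c(409,301,.131);print('point',np.degrees(np.arctan2(*(n-a)[1::-1])))
t1,t2=c(410.5,345,.151),c(408,287,.151);print('bartop',t1,t2,np.degrees(np.arctan2(*(t2-t1)[1::-1])),np.linalg.norm(t2-t1))
L=[c(*p,.09) for p in((202,172),(708,56),(717,428))];print(np.array(L).round(4));e=L[1]-L[0];print('lid y',np.degrees(np.arctan2(e[1],e[0])),np.linalg.norm(e))
e=L[2]-L[1];print('lid x+90',np.degrees(np.arctan2(e[1],e[0]))+90,np.linalg.norm(e))
E
```

```text
disc [ 0.56576796 -0.00165731  0.131     ] bow [0.52544817 0.0748125  0.112     ]
[[ 0.5514 -0.0411  0.126 ]
 [ 0.5225  0.0083  0.126 ]
 [ 0.5786  0.0401  0.126 ]
 [ 0.6088 -0.0121  0.126 ]]
bodyc [ 0.56533384 -0.00115891  0.126     ]
point -159.24673848884814
bartop [0.58489186 0.00533708 0.151     ] [ 0.55248054 -0.00635613  0.151     ] -160.16179399848448 0.03445612625839945
[[ 0.5328 -0.151   0.09  ]
 [ 0.3695  0.1347  0.09  ]
 [ 0.6058  0.2702  0.09  ]]
lid y 119.74139942628545 0.3291047694938494
lid x+90 119.83842664014671 0.2723565080052082
```

```bash
python3 -c "
from h import *
to([.5665,-.0025,.135],110)"
```

```text
t 3.73 tcp [ 0.5658 -0.0103  0.2512] yaw 107.2 w 0.0399 q [ 0.64  0.41 -0.86  1.72  0.34  1.17  1.55] F [-0.3  0.4 -0.6]
shift [-0.0074  0.0181  0.2906] turn [ 0.    -0.    -0.095]
```

>>> servo_tool([
  [[-0.0074,0.018,0.1,0,0,-0.095,40],[-0.0074,0.018,0.18,0,0,-0.095,40],[-0.0074,0.018,0.24,0,0,-0.095,40],[-0.0074,0.018,0.27,0,0,-0.095,40],[-0.0074,0.018,0.29,0,0,-0.095,40],[-0.0074,0.018,0.29,0,0,-0.095,40],[-0.0074,0.018,0.29,0,0,-0.095,30],[-0.0074,0.018,0.29,0,0,-0.095,22]],
])

```text
clock: 4.4
tcp_pos: [0.5672, -0.0025, 0.1367]
orientation: [0.001, -0.176, 0.984, -0.0]
force: [0.2, 0.4, -0.3]
gripper_width: 0.0223
grip_force: 0.0
```

>>> servo_tool([
  [[0,0,0,0,0,0,15],[0,0,0,0,0,0,10],[0,0,0,0,0,0,8],[0,0,0,0,0,0,8],[0,0,0,0,0,0,8],[0,0,0,0,0,0,8]],
], squeeze=30)

```text
clock: 4.9
tcp_pos: [0.5672, -0.0027, 0.1364]
orientation: [0.001, -0.177, 0.984, -0.0]
force: [-0.6, -0.6, 7.9]
gripper_width: 0.0113
grip_force: 31.0
```

```bash
python3 -c "
from h import *
to([.5665,-.0025,.135],110);print(telemetry.sense()['ft_torque'],telemetry.sense()['grip_force'])
a=shot('wrist','w2')['pixels'];cv2.imwrite('pics/w2b.png',cv2.resize(a[100:384,130:430,::-1],(630,596)))"
```

```text
t 4.9 tcp [ 0.5672 -0.0027  0.1364] yaw 110.3 w 0.0113 q [ 0.56  0.55 -0.8   1.83  0.47  0.97  1.49] F [-0.6 -0.6  7.9]
shift [0.0014 0.0009 0.0035] turn [-0.002  0.003  0.011]
[-0.17034428  0.23423526 -0.08463364] 31.004825234413147
```

View pics/w2b.png

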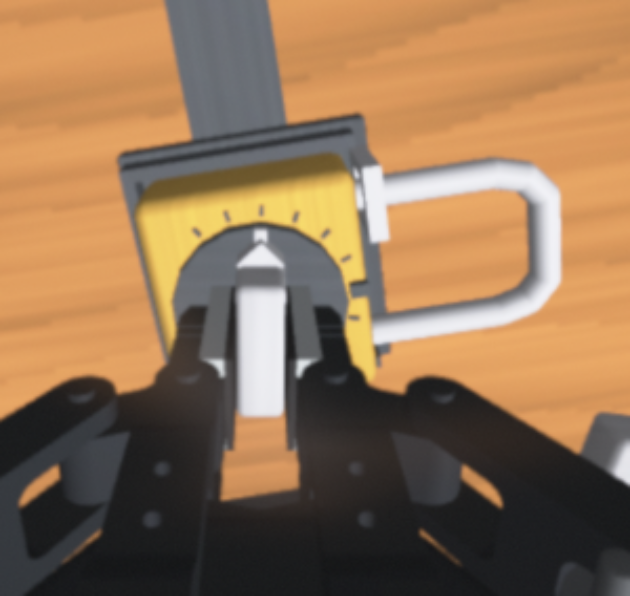

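The fingers hold the bar squarely: bar at (260,340), and pointer nose at (261,238) four ticks from the index at (358,288). Now I turn the dial 80° clockwise.

>>> servo_tool([
  [[0,0,-0.003,0,0,0.15,8],[0,0,-0.003,0,0,0.3,8],[0,0,-0.003,0,0,0.45,8],[0,0,-0.003,0,0,0.6,8],[0,0,-0.003,0,0,0.75,8],[0,0,-0.003,0,0,0.9,8]],
])

```text
clock: 5.45
tcp_pos: [0.5664, -0.0022, 0.1367]
orientation: [-0.0, 0.06, 0.998, 0.0]
force: [-0.8, 2.4, -3.6]
gripper_width: 0.0111
grip_force: 32.5
```

>>> servo_tool([
  [[0,0,0,0,0,0.15,8],[0,0,0,0,0,0.3,8],[0,0,0,0,0,0.45,8],[0,0,0,0,0,0.6,8],[0,0,0,0,0,0.75,8],[0,0,0,0,0,0.9,8]],
])

```text
clock: 5.95
tcp_pos: [0.5664, -0.0018, 0.1368]
orientation: [0.0, 0.291, 0.957, 0.0]
force: [1.2, 3.9, -4.8]
gripper_width: 0.0114
grip_force: 33.3
```

>>> servo_tool([
  [[0,0,0,0,0,0.15,8],[0,0,0,0,0,0.3,8],[0,0,0,0,0,0.45,8],[0,0,0,0,0,0.6,8],[0,0,0,0,0,0.75,8],[0,0,0,0,0,0.87,8],[0,0,0,0,0,0.87,8]],
])

```text
clock: 6.53
tcp_pos: [0.5664, -0.0024, 0.1367]
orientation: [0.0, 0.499, 0.866, 0.0]
force: [0.9, 0.1, -4.5]
gripper_width: 0.0111
grip_force: 32.4
```

```bash
python3 -c "
from h import *
to([.5665,-.0025,.136],30);print(telemetry.sense()['ft_torque'],telemetry.sense()['grip_force'])"
```

```text
t 6.53 tcp [ 0.5664 -0.0024  0.1367] yaw 30.1 w 0.0111 q [ 0.33  0.47 -0.49  1.83  0.27  0.91  0.25] F [ 0.9  0.1 -4.5]
shift [-0.0004  0.0001  0.0018] turn [0.    0.    0.003]
[-0.02507027 -0.19155449  0.03509263] 32.398706674575806
```

Release, rise and look.

>>> servo_tool([
  [[0,0,0,0,0,0,20],[0,0,0,0,0,0,32],[0,0,0,0,0,0,36],[0,0,-0.05,0,0,0,40],[0,0,-0.12,0,0,0,40],[0,0,-0.2,0,0,0,40],[0,0,-0.25,0,0,0,40],[0,0,-0.25,0,0,0,40]],
])

```text
clock: 7.2
tcp_pos: [0.5683, -0.0023, 0.2409]
orientation: [0.003, 0.498, 0.867, 0.001]
force: [-0.0, 0.3, 0.1]
gripper_width: 0.0399
grip_force: 0.0
```

```bash
python3 -c "
from h import *
to([.525,.072,.24],120)
a=shot('wrist','w3')['pixels'];cv2.imwrite('pics/w3b.png',cv2.resize(a[:,:,::-1],(800,600)))"
```

```text
t 7.2 tcp [ 0.5683 -0.0023  0.2409] yaw 30.3 w 0.0399 q [ 0.37  0.35 -0.53  1.74  0.19  1.1   0.31] F [-0.   0.3  0.1]
shift [0.215  0.0005 0.0016] turn [ 0.003  0.013 -2.989]
```

View pics/w3b.png

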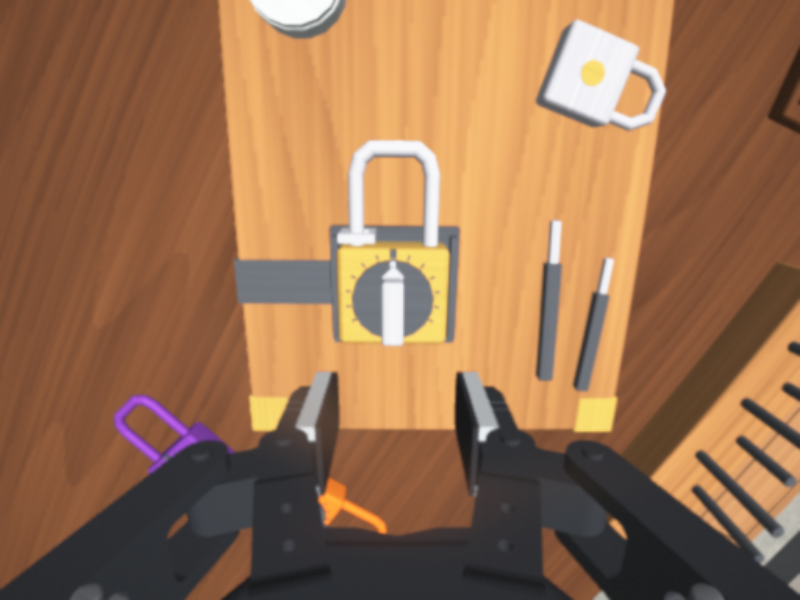

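The pointer nose at (392,270) now faces the index mark (393,253), so the dial is open. Bow at (394,149).

```bash
python3 - <<'E'
from h import *
d=np.load('pics/w3.npz')
def c(u,v,z): return atz(d,(u+.5)/1.5625-.5,(v+.5)/1.5625-.5,z)
b=c(394,149,.112);a=c(392.5,299,.131);print('bow',b,'disc',a,np.linalg.norm((b-a)[:2]),np.degrees(np.arctan2(*(b-a)[1::-1])))
n=c(392,264,.133);print(np.degrees(np.arctan2(*(n-a)[1::-1])))
to([.525,.072,.24],120)
E
```

```text
bow [0.5244443  0.07129664 0.112     ] disc [ 0.56542579 -0.00092483  0.131     ] 0.08303868670785028 119.57239020993944
120.85290926813045
t 7.25 tcp [ 0.5675 -0.0026  0.2387] yaw 30.3 w 0.0398 q [ 0.37  0.35 -0.53  1.74  0.19  1.1   0.31] F [-0.1 -0.5 -0.2]
shift [ 0.2145  0.0024 -0.0038] turn [ 1.00e-03  8.00e-03 -2.99e+00]
```

>>> servo_tool([
  [[0.215,0,0,0,0,-1,40],[0.215,0,0,0,0,-1,40],[0.215,0,0,0,0,-1,40],[0.215,0,0,0,0,-1,40],[0.215,0,0,0,0,-1,40]],
])

```text
clock: 7.67
tcp_pos: [0.5227, 0.0721, 0.2359]
orientation: [-0.0, 0.253, 0.968, -0.0]
force: [-0.3, -0.4, 0.6]
gripper_width: 0.0397
grip_force: 0.0
```

>>> servo_tool([
  [[0,0,0,0,0,-1,40],[0,0,0,0,0,-1,40],[0,0,0,0,0,-1,40],[0,0,0,0,0,-1,40],[0,0,0,0,0,-1,40]],
])

```text
clock: 8.08
tcp_pos: [0.5231, 0.0712, 0.2358]
orientation: [-0.001, -0.004, 1.0, 0.0]
force: [-1.0, -1.0, 0.5]
gripper_width: 0.0401
grip_force: 0.0
```

>>> servo_tool([
  [[0,0,0,0,0,-1,40],[0,0,0,0,0,-1,40],[0,0,0,0,0,-1,40],[0,0,0,0,0,-1,40],[0,0,0,0,0,-1,40],[0,0,0,0,0,-1,40]],
])

```text
clock: 8.58
tcp_pos: [0.5231, 0.0714, 0.2361]
orientation: [-0.0, -0.258, 0.966, 0.0]
force: [0.0, -0.0, 0.5]
gripper_width: 0.0399
grip_force: 0.0
```

```bash
python3 - <<'E'
from h import *
to([.525,.0725,.0975],120)
E
```

```text
t 8.58 tcp [0.5231 0.0714 0.2361] yaw 119.9 w 0.0399 q [ 0.51  0.35 -0.85  1.83  0.29  1.1   1.64] F [ 0.  -0.   0.5]
shift [-5.600e-03 -2.000e-04  3.465e-01] turn [ 0.001 -0.001 -0.002]
```

>>> servo_tool([
  [[-0.003,0,0.1,0,0,0,40],[-0.003,0,0.19,0,0,0,40],[-0.003,0,0.25,0,0,0,40],[-0.003,0,0.29,0,0,0,40],[-0.003,0,0.315,0,0,0,40],[-0.003,0,0.33,0,0,0,40],[-0.003,0,0.34,0,0,0,40],[-0.003,0,0.343,0,0,0,40]],
])

```text
clock: 9.25
tcp_pos: [0.5244, 0.0724, 0.0994]
orientation: [0.0, -0.26, 0.966, -0.0]
force: [1.0, 0.0, 0.4]
gripper_width: 0.0401
grip_force: 0.0
```

```bash
python3 -c "
from h import *
to([.525,.0725,.0985],120)
a=shot('wrist','w4')['pixels'];cv2.imwrite('pics/w4b.png',a[:,:,::-1])"
```

```text
t 9.25 tcp [0.5244 0.0724 0.0994] yaw 120.2 w 0.0401 q [ 0.4   0.53 -0.75  1.94  0.47  0.85  1.5 ] F [1.  0.  0.4]
shift [-0.0014 -0.0005  0.0023] turn [-0.     0.001  0.005]
```

View pics/w4b.png

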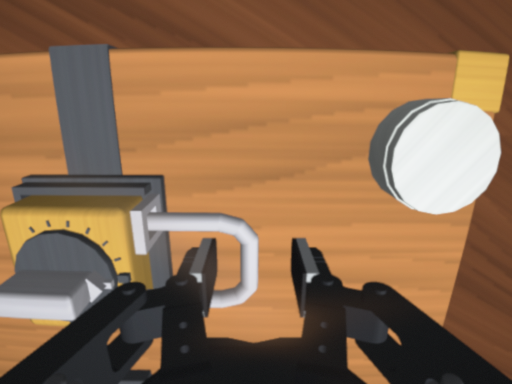

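The left finger is inside the bow (rod at (250,262)) and the right one is outside. Pinch, then pull along tool +y in steps.

>>> servo_tool([
  [[0,0,0,0,0,0,25],[0,0,0,0,0,0,12],[0,0,0,0,0,0,6],[0,0,0,0,0,0,6],[0,0,0,0,0,0,6],[0,0,0,0,0,0,6]],
], squeeze=25)

```text
clock: 9.8
tcp_pos: [0.5244, 0.0723, 0.0995]
orientation: [0.0, -0.261, 0.965, -0.0]
force: [1.0, -0.1, 2.0]
gripper_width: 0.008
grip_force: 24.4
```

>>> servo_tool([
  [[0,0.005,0,0,0,0,6],[0,0.01,0,0,0,0,6],[0,0.015,0,0,0,0,6],[0,0.02,0,0,0,0,6],[0,0.02,0,0,0,0,6]],
])

```text
clock: 10.22
tcp_pos: [0.5198, 0.0798, 0.0993]
orientation: [-0.0, -0.261, 0.965, 0.0]
force: [-1.6, 0.3, 2.7]
gripper_width: 0.0076
grip_force: 24.4
```

>>> servo_tool([
  [[0,0.006,0,0,0,0,6],[0,0.012,0,0,0,0,6],[0,0.018,0,0,0,0,6],[0,0.024,0,0,0,0,6],[0,0.03,0,0,0,0,6],[0,0.035,0,0,0,0,6],[0,0.035,0,0,0,0,6]],
])

```text
clock: 10.8
tcp_pos: [0.5128, 0.0919, 0.0993]
orientation: [-0.0, -0.261, 0.965, 0.0]
force: [-1.2, 1.7, 2.0]
gripper_width: 0.0081
grip_force: 24.4
```

>>> servo_tool([
  [[0,0.004,0,0,0,0,6],[0,0.008,0,0,0,0,6],[0,0.01,0,0,0,0,6],[0,0.01,0,0,0,0,6]],
])

```text
clock: 11.13
tcp_pos: [0.511, 0.095, 0.0993]
orientation: [-0.0, -0.261, 0.965, 0.0]
force: [0.2, -0.7, 1.5]
gripper_width: 0.0079
grip_force: 24.5
```

```bash
python3 -c "
from h import *
to([.5244-.5*.028,.0723+.866*.028,.0994],120)
a=shot('wrist','w5')['pixels'];cv2.imwrite('pics/w5b.png',a[:,:,::-1])"
```

```text
t 11.13 tcp [0.511  0.095  0.0993] yaw 120.3 w 0.0079 q [ 0.36  0.52 -0.75  1.96  0.47  0.84  1.45] F [ 0.2 -0.7  1.5]
shift [-0.0007  0.0041 -0.0003] turn [ 0.    -0.     0.009]
```

View pics/w5b.png

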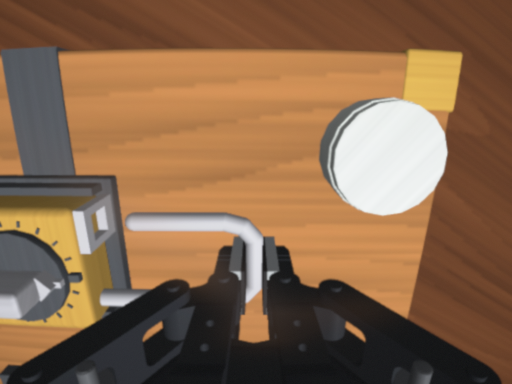

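The shackle's +y leg (tip at (130,222)) is clear of the staple. I'm creeping on to the stop.

>>> servo_tool([
  [[0,0.002,0,0,0,0,6],[0,0.004,0,0,0,0,6],[0,0.005,0,0,0,0,6],[0,0.005,0,0,0,0,6]],
])

```text
clock: 11.52
tcp_pos: [0.5107, 0.0951, 0.0994]
orientation: [0.0, -0.26, 0.965, -0.001]
force: [5.0, -10.1, 1.7]
gripper_width: 0.0077
grip_force: 24.7
```

>>> servo_tool([
  [[0,0.001,0,0,0,0,6],[0,0.002,0,0,0,0,6],[0,0.003,0,0,0,0,6],[0,0.003,0,0,0,0,6]],
])

```text
clock: 11.85
tcp_pos: [0.5105, 0.0952, 0.0994]
orientation: [0.0, -0.26, 0.966, -0.001]
force: [7.2, -15.5, 1.6]
gripper_width: 0.0081
grip_force: 24.9
```

The stop is felt (17 N). Ease off, open and rise.

>>> servo_tool([
  [[0,-0.004,0,0,0,0,6],[0,-0.006,0,0,0,0,8],[0,-0.006,0,0,0,0,20],[0,-0.008,0,0,0,0,34],[0,-0.008,0,0,0,0,38],[0,-0.008,0,0,0,0,38],[0,-0.008,-0.03,0,0,0,38],[0,-0.008,-0.08,0,0,0,38]],
])

```text
clock: 12.52
tcp_pos: [0.51, 0.095, 0.1309]
orientation: [-0.001, -0.261, 0.965, 0.001]
force: [-0.7, -0.1, 0.7]
gripper_width: 0.0383
grip_force: 0.0
```

>>> servo_tool([
  [[0,0,-0.1,0,0,0,40],[0,0,-0.18,0,0,0,40],[0,0,-0.25,0,0,0,40],[0,0,-0.25,0,0,0,40]],
])

```text
clock: 12.85
tcp_pos: [0.5128, 0.096, 0.2371]
orientation: [0.003, -0.261, 0.965, -0.001]
force: [0.4, -0.1, 1.1]
gripper_width: 0.0399
grip_force: 0.0
```

>>> servo_tool([
  [[0,-0.27,0,0,0,1,40],[0,-0.27,0,0,0,1,40],[0,-0.27,0,0,0,1,40],[0,-0.27,0,0,0,1,40],[0,-0.27,0,0,0,1,40]],
])

```text
clock: 13.27
tcp_pos: [0.5658, 0.0006, 0.2318]
orientation: [0.0, 0.002, 1.0, 0.0]
force: [-0.1, 1.4, 0.2]
gripper_width: 0.04
grip_force: 0.0
```

>>> servo_tool([
  [[0,0,0,0,0,1,40],[0,0,0,0,0,1,40],[0,0,0,0,0,1,40],[0,0,0,0,0,1,40],[0,0,0,0,0,1,40]],
])

```text
clock: 13.68
tcp_pos: [0.5651, 0.0029, 0.232]
orientation: [0.0, 0.257, 0.966, 0.0]
force: [0.3, -0.1, 0.4]
gripper_width: 0.04
grip_force: 0.0
```

>>> servo_tool([
  [[0,0,0,0,0,1,40],[0,0,0,0,0,1,40],[0,0,0,0,0,1,40],[0,0,0,0,0,1,40],[0,0,0,0,0,1,40],[0,0,0,0,0,1,40]],
])

```text
clock: 14.18
tcp_pos: [0.5653, 0.0024, 0.2316]
orientation: [0.0, 0.495, 0.869, 0.0]
force: [-0.3, 0.6, -0.3]
gripper_width: 0.0398
grip_force: 0.0
```

```bash
python3 -c "
from h import *
to([.565,-.0005,.134],30)
a=shot('wrist','w6')['pixels'];cv2.imwrite('pics/w6b.png',cv2.resize(a[:,:,::-1],(800,600)))"
```

```text
t 14.18 tcp [0.5653 0.0024 0.2316] yaw 30.6 w 0.0398 q [ 0.35  0.35 -0.51  1.75  0.19  1.09  0.32] F [-0.3  0.6 -0.3]
shift [-0.0058 -0.0044  0.244 ] turn [ 0.    -0.     0.021]
```

View pics/w6b.png

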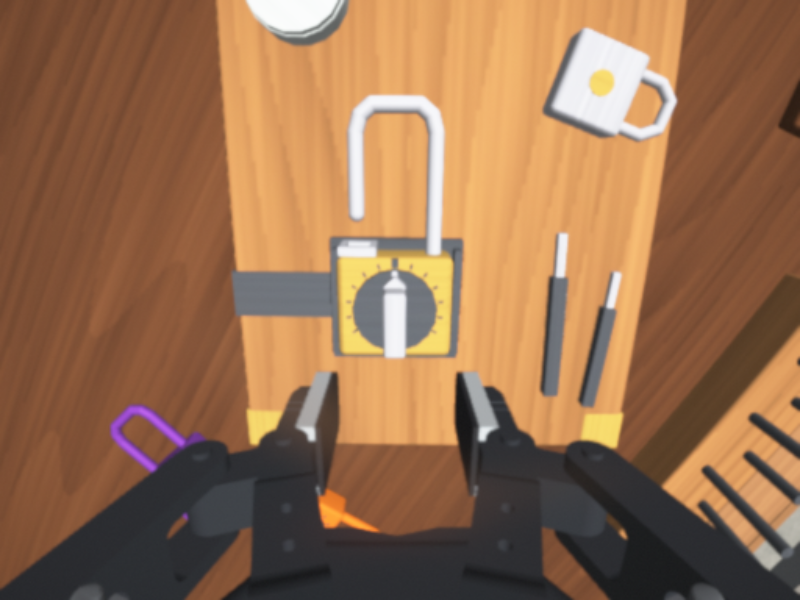

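The shackle is out: bow at (396,103), free leg tip at (357,216) clear of the staple (358,248), pointer still at the index. I'm checking the extension.

```bash
python3 - <<'E'
from h import *
d=np.load('pics/w6.npz')
def c(u,v,z): return atz(d,(u+.5)/1.5625-.5,(v+.5)/1.5625-.5,z)
b=c(396,103,.112);a=c(395,310,.131);print('bow',b,'disc',a,np.linalg.norm((b-a)[:2]),np.degrees(np.arctan2(*(b-a)[1::-1])))
p,q=c(395,357,.151),c(395,296,.151);print(p,q,np.linalg.norm(p-q))
E
```

```text
bow [0.50941869 0.09652493 0.112     ] disc [0.56495078 0.0013689  0.131     ] 0.11017478845753934 120.26739972378562
[ 0.57506396 -0.01568005  0.151     ] [0.55792231 0.01340818 0.151     ] 0.03376331515380818
```

The bow-to-dial distance grew by 27 mm and is now 110 mm (fully out = 110.5). Grip the bar and lift.

>>> servo_tool([
  [[-0.004,-0.0035,0.08,0,0,0.021,40],[-0.004,-0.0035,0.15,0,0,0.021,40],[-0.004,-0.0035,0.2,0,0,0.021,36],[-0.004,-0.0035,0.225,0,0,0.021,36],[-0.004,-0.0035,0.238,0,0,0.021,36],[-0.004,-0.0035,0.238,0,0,0.021,36],[-0.004,-0.0035,0.238,0,0,0.021,26],[-0.004,-0.0035,0.238,0,0,0.021,18]],
])

```text
clock: 14.9
tcp_pos: [0.5658, -0.0005, 0.1373]
orientation: [0.001, 0.502, 0.865, 0.0]
force: [0.3, 0.4, -0.1]
gripper_width: 0.0182
grip_force: 0.0
```

>>> servo_tool([
  [[0,0,0,0,0,0,12],[0,0,0,0,0,0,8],[0,0,0,0,0,0,8],[0,0,0,0,0,0,8],[0,0,0,0,0,0,8],[0,0,0,0,0,0,8]],
], squeeze=70)

```text
clock: 15.4
tcp_pos: [0.5657, -0.0005, 0.1373]
orientation: [0.001, 0.503, 0.865, 0.0]
force: [-2.7, -0.9, 9.5]
gripper_width: 0.0102
grip_force: 68.6
```

>>> servo_tool([
  [[0,0,-0.005,0,0,0,8],[0,0,-0.01,0,0,0,8],[0,0,-0.02,0,0,0,8],[0,0,-0.03,0,0,0,8],[0,0,-0.04,0,0,0,8],[0,0,-0.05,0,0,0,8],[0,0,-0.05,0,0,0,8]],
])

```text
clock: 15.98
tcp_pos: [0.5655, -0.0005, 0.157]
orientation: [0.0, 0.503, 0.864, 0.0]
force: [0.4, -1.1, -4.3]
gripper_width: 0.0097
grip_force: 68.5
```

Force is −4.3 N, which matches the lock's weight, so it's lifting freely. Lift on.

>>> servo_tool([
  [[0,0,-0.03,0,0,0,8],[0,0,-0.07,0,0,0,8],[0,0,-0.12,0,0,0,8],[0,0,-0.17,0,0,0,8],[0,0,-0.22,0,0,0,8],[0,0,-0.26,0,0,0,8],[0,0,-0.28,0,0,0,8],[0,0,-0.29,0,0,0,8]],
])

```text
clock: 16.65
tcp_pos: [0.5654, -0.0004, 0.2736]
orientation: [0.001, 0.503, 0.864, 0.0]
force: [-0.8, 0.6, -5.2]
gripper_width: 0.01
grip_force: 68.9
```

>>> servo_tool([
  [[0,0,0,0,0,0,8],[0,0,0,0,0,0,8],[0,0,0,0,0,0,8],[0,0,0,0,0,0,8],[0,0,0,0,0,0,8],[0,0,0,0,0,0,8]],
])

```text
clock: 17.15
tcp_pos: [0.565, -0.0005, 0.2717]
orientation: [-0.0, 0.503, 0.864, -0.0]
force: [-0.2, -0.1, -5.3]
gripper_width: 0.0099
grip_force: 68.9
```

```bash
python3 -c "
from h import *
to([.565,-.0005,.27],30)
a=shot('wrist','w7')['pixels'];b=shot('scene','s7')['pixels'][20:260,180:400]
cv2.imwrite('pics/w7b.png',np.hstack([cv2.resize(a,(420,315)),cv2.resize(b,(344,315))])[:,:,::-1])"
```

```text
t 17.15 tcp [ 5.650e-01 -5.000e-04  2.717e-01] yaw 29.6 w 0.0099 q [ 0.36  0.31 -0.51  1.7   0.16  1.17  0.32] F [-0.2 -0.1 -5.3]
shift [0.     0.     0.0042] turn [-0.001 -0.001 -0.012]
```

View pics/w7b.png

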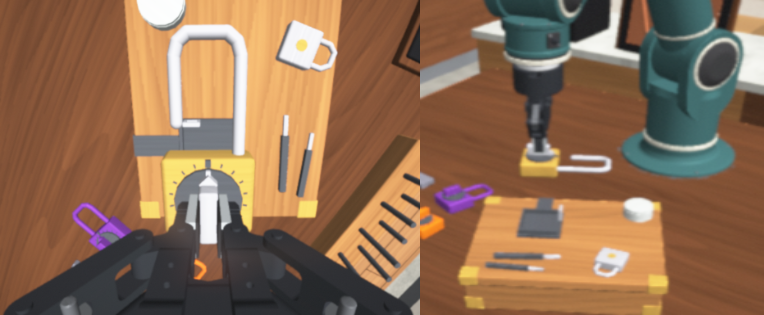

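The lock hangs level in the gripper, 13 cm up, with its dial up at the index and the shackle out. The rest of the lid is undisturbed.

```bash
python3 -c "
from workcell import finish_job
print(finish_job())"
```

```text
the job is handed in; nothing more can be done
None
```

I opened the brass lock, pulled its shackle out to the stop, and handed the job in with the lock held still about 13 cm above its seat, dial up; the clock read about 17 s.

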